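Find the middle of a worn gap screw's free play on a slab roller

ROBOT

A 6-joint arm with a two-finger parallel gripper is mounted at the origin on the work surface. World frame = base frame: x ahead of the robot, y to its left, z up, the work surface at z = 0. Lengths are in m, angles in degrees, forces in N, time in s.
With the tool pointing down it reaches from about 0.35 to 0.875 m from the base axis. Payload 4.2 kg.
Tool frame: the origin (TCP) lies midway between the tips of the shut fingers; the grasp point (between the pads) lies r.pinch_z behind it (r.pinch_z is the distance from the TCP to the grasp point, in m); z points along the fingers, y is the direction in which the jaws open and shut (so a half turn about z gives the same grasp; the last joint's range is limited). The gripper opens to 87 mm and grips with 3 to 60 N. Pads are 19 mm wide; open, the fingers measure 117 mm over their backs; the gripper's body (75 mm by 190 mm) begins 51 mm behind the grasp point.
Start: joints at [-61.329, 22.042, 0.453, 0, -68.411, -14.817], TCP at [0.15, -0.607, 0.223] pointing down, gripper open.
Joint ranges: [-179.83, 179.83], [-69.29, 118.12], [-61.27, 80.66], [-181.25, 117.63], [-171.15, -9.14], [-177.46, 177.46]. Speed limits (degrees/s): [159.86, 159.86, 180, 180, 180, 180].

INTERFACE

Orientations are given as a 3x3 rotation matrix whose columns are the frame's x, y, z axes.
In Python, from station import r gives the robot as it stands. The module is installed in compiled form; this text tells all that it offers.
- The arm moves only by the tool play_rows, never from a script. Its argument "deltas" is a list of rows, each a list of 7 numbers: the shift along the tool's x, y, z in units of 25 mm (1.0 is 25 mm), then the turn, a rotation vector about the tool's x, y, z in units of 5 degrees (1.0 is 5 degrees), then the finger opening in mm, from 0 to 87. In form: [[tx, ty, tz, wx, wy, wz, fingers], ...]. A call has 1 to 12 rows; each row is the pose to reach, as a shift and turn from the pose commanded when the call began, along the tool's axes at that moment; what a row does not reach only later rows make up. A row lasts 1/10 s, in which the tool goes at most 50 mm and 8.59 degrees, less where a joint would pass 70% of its speed; a pose out of reach is approached as far as the arm can. A call with a gripper value outside its range is refused whole. The fingers move at their own pace and stop on an object; the grip force is fixed at half the most. Time passes only in rows, so rows that repeat a pose let the fingers close. It gives the time, the measured TCP pose, the force and the opening at its end, in the units of the state.
- r.sense(): the state, without advancing time (a new reading comes with each control period).
- r.capture(name): name is "scene" or "top"; returns a dict with "pixels" (384x512x3 uint8, red, green, blue), "camera_matrix" (3x3 intrinsics, pixels), "R" (3x3) and "t" (3): a world point X has camera coordinates R X + t. Camera axes: x right, y down, z forward; pixel columns grow to the right and rows downward; lengths in m; the calibration is good to about 2 mm. A picture is of the moment at which its call begins. There is no depth.
- r.finish_job(): hands the job in, once; it reports no verdict.
Trained networks look in the newest picture that a camera, given by its name, has taken for a name from the list of things; names that differ only in an ending like _2 or _b are one class to them, and where a whole thing is asked for, a point or a joint stands for the part that bears it (a point fixed in the world has none). Each returns a list of dicts, best first, with "score" (0 to 1); they miss things now and then, are a little off and sometimes report something else, mostly with a low value. They report only what shows in the picture. A call takes as long as a camera call.
- r.spot_in(camera, target): "centre" ([x, y, z] in m, in world coordinates, good to about 4 mm: the middle of the surface that is visible of it).
- r.cut_out(camera, target): "region" (384x512 bool, what is visible of it).
The state is a dict: "time_s": time; "joints": joint angles; "joint_velocities": joint speeds; "effort": joint torques, N m; "tcp_pos": TCP position; "ee_rot": TCP orientation; "wrist_force": force on the tool from outside, world axes, zero at the start; "moment": the same for the moment, N m; "gripper_width": opening from 0.0 (shut) to 1.0 (fully open).
Only numpy, scipy, OpenCV 4.12 (cv2) and the standard library are available. Lean on these libraries where they do the work, as an engineer would, in place of code of your own. Each camera call takes 0.05 s, during which the arm holds its last target.

TASK

The crank on the slab roller's gap screw has free play. Gently rock it clockwise (seen from above) until it comes up firmly against resistance, then counter-clockwise until it does so again, without forcing the screw, and leave the crank standing in the middle of that free play with nothing touching it. Leave the handwheel on the other screw and everything else on the table alone.

Things in the scene. Friction and masses are not known exactly. Their poses are not given: they have to be found in the camera images.
- gapscrew: round dark steel housing, 60 mm across, 20 mm high, fixed on the top of one end frame of the slab roller (left or right end varies), 130 mm above the table; carries collar and crank. Origin on the vertical axis of screw and crank, at the housing's underside. Its yaw is arbitrary and does not tell where the free play lies.
- knob (a point): centre, half-way up, of the crank's upright wooden knob: a cylinder 22 mm across, 48 mm tall, fixed upright on the end of the flat steel crank arm, 110 mm from the screw axis. Knob centre about 204 mm above the table, arm's top 181 mm, knob's top 229 mm. Swings freely (under 0.5 N) within the play, 30 to 55 mm of knob travel in all, its ends unseen; starts anywhere within it.
- collar_pin (a point): tip of a short pin on the screw's collar, under the crank, 34 mm from the axis. The collar stays still while the crank is in its free play; past either end the crank takes it along against springy resistance, about 0.66 N per mm of knob travel (2.1 N at the knob per mm at the pin); it springs back. 3 to 6 N at the knob is a firm touch; over 10 N is forcing it.
- roller: slab roller, fixed: plywood bed 260 x 400 x 30 mm with two grey end frames 75 x 50 mm, tops 130 mm above the table, 150 mm either side of the centre along its y, and a steel roller between them along its y. Origin at the centre of the underside.
- handwheel (a joint): turn (rad) of the plain four-spoked steel handwheel, 101 mm across, rim about 173 mm above the table, on the other end frame; reads 0 at the start. To be left alone.
- cutter: steel ring cutter, 64 mm across, 28 mm tall, on the roller's bed behind the roller; origin at its underside. Bystander.
- stamp: small turned wooden stamp, 32 mm across, 50 mm tall, standing on the roller's bed in front of the roller; origin at its underside. Bystander.
- rollingpin: wooden rolling pin 310 mm long, 44 mm across, lying; origin at its underside. Bystander.
- bowl: white ceramic bowl, 120 mm across, 50 mm tall; origin at its underside. Bystander.
- glaze: white glaze jar, 64 mm across, 90 mm tall; origin at its underside. Bystander.
- needle_tool: wooden-handled flat modelling tool, 200 mm long, lying; origin at its underside. Bystander.
- bisque_tile: unglazed clay tile 90 x 90 x 9 mm; origin at its underside. Bystander.
- cup: blue ceramic cup, 76 mm across, 85 mm tall; origin at its underside. Bystander.

How it is judged:
By the outcome, as a careful person would: the job done as asked, in the order asked, and still so for the second after the job is handed in, with the robot touching nothing.
It also fails if it takes over 51 s, if anything falls off the work surface, if the arm or the gripper's body presses on something with over 40 N, if the wrist force passes 120 N, or if a joint passes its speed limit or range.

## Working session

There is one attempt and no reset: what is moved stays moved. The work goes in short steps, Python scripts to look and compute and a tool call to move; the robot and the scene stay as the last step left them, time stands still between calls to the robot, and variables do not carry over. Pictures are saved under pics/ and viewed, and the job is handed in when it is done.

Besides the shell and the picture viewer there is one more tool, called by a JSON object that holds its "name" and its "arguments". play_rows: Moves the arm, as the interface text tells. Its arguments: {"type":"object","properties":{"deltas":{"type":"array","items":{"type":"array","items":{"type":"number"}}}},"required":["deltas"]}

```bash
mkdir -p pics
cat > h.py <<'E'
import numpy as np, cv2
from station import r
def cap(n,fn):
    c=r.capture(n); cv2.imwrite('pics/'+fn,c['pixels'][:,:,::-1]); return c
def ray(c,u,v,z):
    K=np.array(c['camera_matrix']);R=np.array(c['R']);t=np.array(c['t'])
    d=R.T@np.linalg.inv(K)@[u,v,1]; o=-R.T@t
    return o+d*(z-o[2])/d[2]
def proj(c,X):
    p=np.array(c['camera_matrix'])@(np.array(c['R'])@np.array(X)+np.array(c['t'])); return p[:2]/p[2]
E
python3 - <<'E'
from h import *
s=r.sense(); print({k:np.round(v,3).tolist() for k,v in s.items()}, r.pinch_z)
for n in('scene','top'):
    c=cap(n,n+'0.png')
    print(n,'cam at',-np.array(c['R']).T@np.array(c['t']))
    for t in('gapscrew','knob','collar_pin','handwheel','roller','cup','glaze','stamp','bowl'):
        print(t,[(np.round(d['centre'],3).tolist(),round(d['score'],2)) for d in r.spot_in(n,t)[:2]])
E
```

```text
{'time_s': 0.0, 'joints': [-61.329, 22.092, 0.381, -0.03, -68.411, -14.816], 'joint_velocities': [0.052, 0.055, -0.062, -0.041, -0.093, 0.023], 'effort': [0.001, -39.066, 18.741, 4.22, 0.011, -0.0], 'tcp_pos': [0.15, -0.606, 0.221], 'ee_rot': [[-0.971, -0.239, -0.001], [-0.239, 0.971, 0.002], [0.0, 0.002, -1.0]], 'wrist_force': [-0.026, -0.177, 0.055], 'moment': [-0.01, -0.039, 0.013], 'gripper_width': 0.999} 0.0187
scene cam at [1.26059857 0.07619391 1.02282208]
gapscrew [([0.622, 0.074, 0.177], 0.76), ([0.651, -0.056, 0.029], 0.23)]
knob [([0.572, 0.069, 0.188], 0.9)]
collar_pin [([0.604, 0.069, 0.178], 0.88)]
handwheel [([0.608, -0.215, 0.178], 0.96), ([0.603, 0.069, 0.179], 0.21)]
roller [([0.652, -0.059, 0.03], 0.87)]
cup [([0.269, 0.315, 0.059], 0.8)]
glaze [([0.393, -0.328, 0.066], 0.68)]
stamp []
bowl [([0.31, 0.506, 0.028], 0.95)]
top cam at [0.41878081 0.01225922 1.38640933]
gapscrew [([0.601, 0.076, 0.18], 0.75)]
knob [([0.574, 0.073, 0.18], 0.6)]
collar_pin [([0.6, 0.073, 0.18], 0.57)]
handwheel [([0.604, -0.213, 0.176], 0.9)]
roller [([0.594, -0.061, 0.028], 0.69), ([0.246, 0.331, 0.04], 0.19)]
cup [([0.249, 0.333, 0.039], 0.87)]
glaze [([0.375, -0.322, 0.087], 0.61)]
stamp [([0.522, -0.068, 0.054], 0.57)]
bowl [([0.316, 0.512, 0.022], 0.68)]
```

View pics/scene0.png

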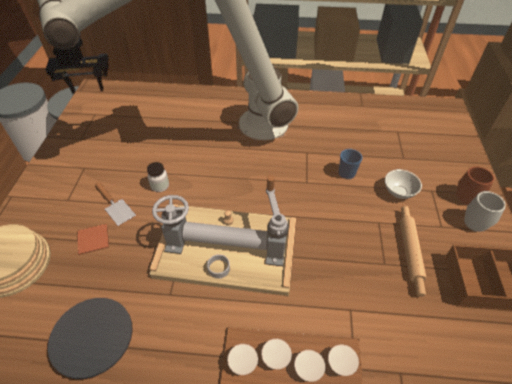

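View pics/top0.png

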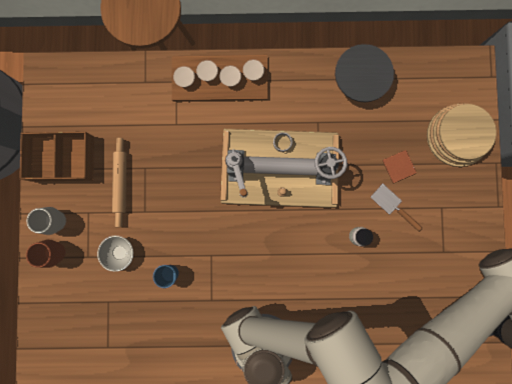

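Run:
```python
from h import *
for n in('scene','top'):
    c=r.capture(n)
    im=c['pixels'][:,:,::-1]
    u,v=proj(c,[0.59,0.08,0.18]).astype(int); print(u,v)
    u0,v0=max(u-50,0),max(v-40,0)
    cv2.imwrite(f'pics/{n}_z.png',cv2.resize(im[v0:v0+80,u0:u0+100],None,fx=7,fy=7,interpolation=cv2.INTER_CUBIC)); print(u0,v0)
    for t in('knob','gapscrew','collar_pin'):
        for d in r.cut_out(n,t)[:2]:
            m=d['region'].astype(bool); ys,xs=np.nonzero(m); print(t,d['score'],m.sum(),xs.min(),xs.max(),ys.min(),ys.max(),xs.mean(),ys.mean())
```

```text
277 210
227 170
knob 0.83 397 267 284 177 226 274.1989924433249 204.367758186398
knob 0.18 292 207 229 255 278 218.4486301369863 266.11986301369865
gapscrew 0.82 748 266 288 176 239 275.26737967914437 213.62433155080214
collar_pin 0.74 523 266 287 176 234 274.8508604206501 209.63288718929255
235 167
185 127
knob 0.89 304 228 247 154 197 237.32894736842104 173.77302631578948
gapscrew 0.75 510 224 246 149 197 235.8 168.54901960784315
gapscrew 0.59 963 97 131 236 270 114.18795430944964 253.17964693665627
collar_pin 0.97 348 226 246 151 196 236.45977011494253 170.70402298850576
```

View pics/scene_z.png

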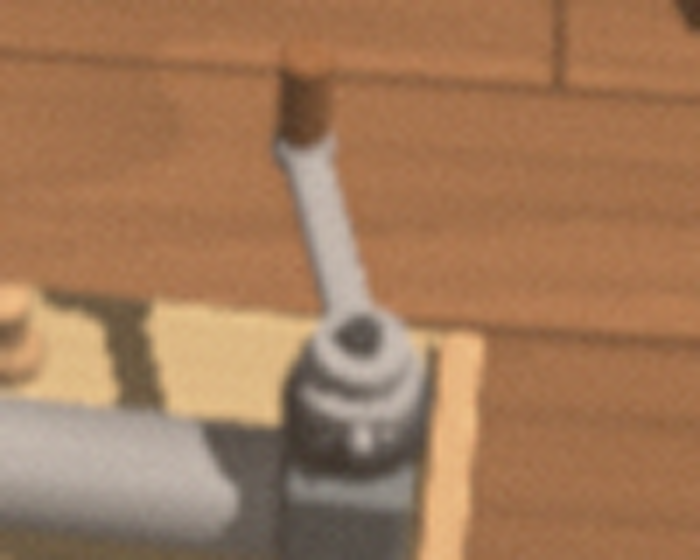

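View pics/top_z.png

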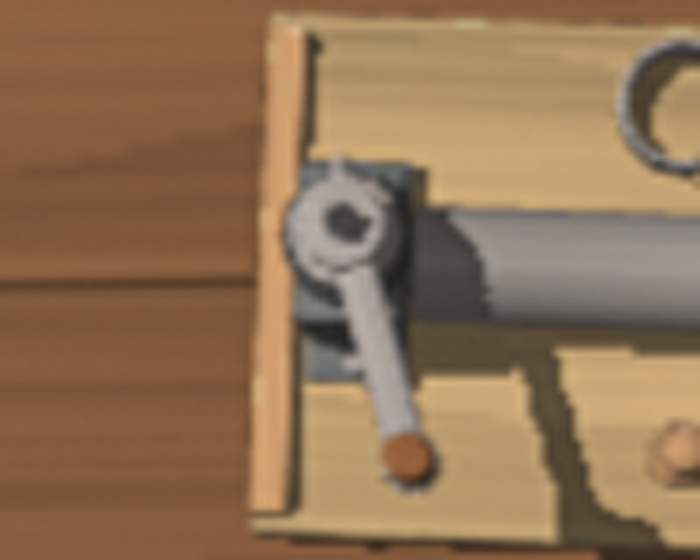

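The top view shows the hub near pixel (234,158) and the knob's top near (243,192). The scene view shows the knob's top near (270,176.5). Next I triangulate both.

Run:
```python
from h import *
f=lambda u,v,u0,v0:((u+.5)/7-.5+u0,(v+.5)/7-.5+v0)
ct=r.capture('top');cs=r.capture('scene')
k1=ray(ct,*f(408,455,185,127),.229); h1=ray(ct,*f(343,226,185,127),.183)
k2=ray(cs,*f(307,52,227,170),.229); k3=ray(cs,*f(304,140,227,170),.181);h2=ray(cs,*f(360,355,227,170),.183)
for p in(k1,k2,k3,h1,h2):print(np.round(p,4))
print(np.linalg.norm((k1-h1)[:2]),np.linalg.norm((k2-h2)[:2]))
# roller frame: bed corners check
cv2.imwrite('pics/topbig.png',cv2.resize(ct['pixels'][115:220,205:355,::-1],None,fx=5,fy=5,interpolation=cv2.INTER_CUBIC))
# handwheel for axis: two axes 300mm apart
m=r.cut_out('top','handwheel')[0]['region'];ys,xs=np.nonzero(m);print(ray(ct,(xs.min()+xs.max())/2,(ys.min()+ys.max())/2,.173))
```

```text
[0.5123 0.0553 0.229 ]
[0.5123 0.0537 0.229 ]
[0.5164 0.0543 0.181 ]
[0.6172 0.0843 0.183 ]
[0.6255 0.0826 0.183 ]
0.10885240008589242 0.11678739869472539
[ 0.60291228 -0.21312943  0.173     ]
```

View pics/topbig.png

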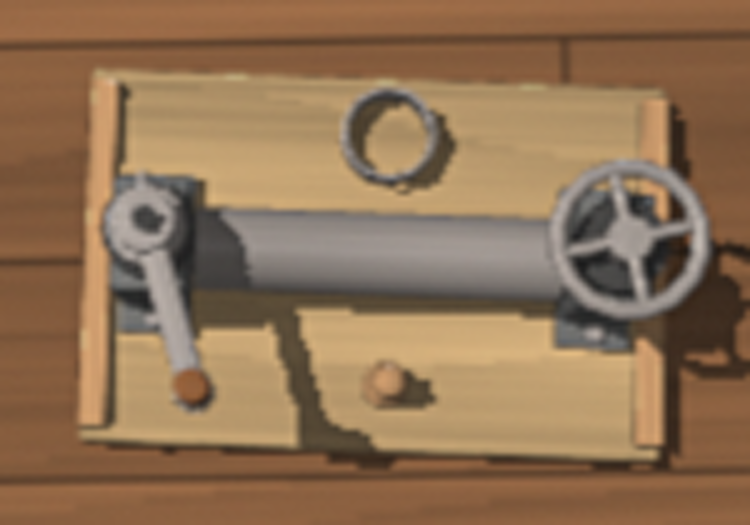

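{"name": "play_rows", "arguments": {"deltas": [[0, 0, -1.8, 0, 0, 0, 36], [0, 0, -3.6, 0, 0, 0, 36], [-1.2, 1.31, -3.6, 0, 0, 0, 36], [-2.4, 2.62, -3.6, 0, 0, 0, 36], [-3.6, 3.92, -3.6, 0, 0, 0, 36], [-4.8, 5.23, -3.6, 0, 0, 0, 36], [-6, 6.54, -3.6, 0, 0, 0, 36], [-7.2, 7.85, -3.6, 0, 0, 0, 36], [-8.4, 9.15, -3.6, 0, 0, 0, 36], [-9.6, 10.46, -3.6, 0, 0, 0, 36], [-10.8, 11.77, -3.6, 0, 0, 0, 36], [-12, 13.08, -3.6, 0, 0, 0, 36]]}}

```text
time_s: 2.75
tcp_pos: [0.3631, -0.2158, 0.313]
ee_rot: [[-0.971, -0.239, 0.001], [-0.239, 0.971, -0.0], [-0.001, -0.001, -1.0]]
wrist_force: [1.3, 0.5, 0.4]
gripper_width: 0.418
```

{"name": "play_rows", "arguments": {"deltas": [[-1.2, 1.31, 0, 0, 0, 0, 36], [-2.4, 2.62, 0, 0, 0, 0, 36], [-3.6, 3.92, 0, 0, 0, 0, 36], [-4.8, 5.23, 0, 0, 0, 0, 36], [-6, 6.54, 0, 0, 0, 0, 36], [-7.2, 7.85, 0, 0, 0, 0, 36], [-8.4, 9.15, 0, 0, 0, 0, 36], [-8.4, 9.15, 0, 0, 0, 0, 36], [-8.4, 9.15, 0, 0, 0, 0, 36]]}}

```text
time_s: 3.65
tcp_pos: [0.5118, 0.0557, 0.3121]
ee_rot: [[-0.971, -0.241, -0.001], [-0.241, 0.971, -0.0], [0.001, -0.0, -1.0]]
wrist_force: [0.1, -0.9, -0.4]
gripper_width: 0.414
```

Run:
```python
from h import *
for n in('scene','top'):
    c=r.capture(n)
    im=c['pixels'][:,:,::-1]
    u,v=proj(c,[0.54,0.06,0.22]).astype(int)
    u0,v0=max(u-50,0),max(v-40,0)
    cv2.imwrite(f'pics/{n}_1.png',cv2.resize(im[v0:v0+80,u0:u0+100],None,fx=7,fy=7,interpolation=cv2.INTER_CUBIC)); print(u0,v0)
s=r.sense(); print({k:np.round(v,3).tolist() for k,v in s.items()})
```

```text
221 146
191 142
{'time_s': 3.75, 'joints': [24.174, 8.063, -5.765, 0.002, -76.181, -100.345], 'joint_velocities': [-0.676, -0.656, -0.18, -0.075, -0.028, -0.036], 'effort': [0.406, -26.445, 19.539, 4.332, -0.066, 0.001], 'tcp_pos': [0.511, 0.054, 0.313], 'ee_rot': [[-0.971, -0.239, -0.0], [-0.239, 0.971, -0.0], [0.0, -0.0, -1.0]], 'wrist_force': [0.005, 0.229, -0.341], 'moment': [-0.064, -0.003, -0.014], 'gripper_width': 0.415}
```

View pics/scene_1.png

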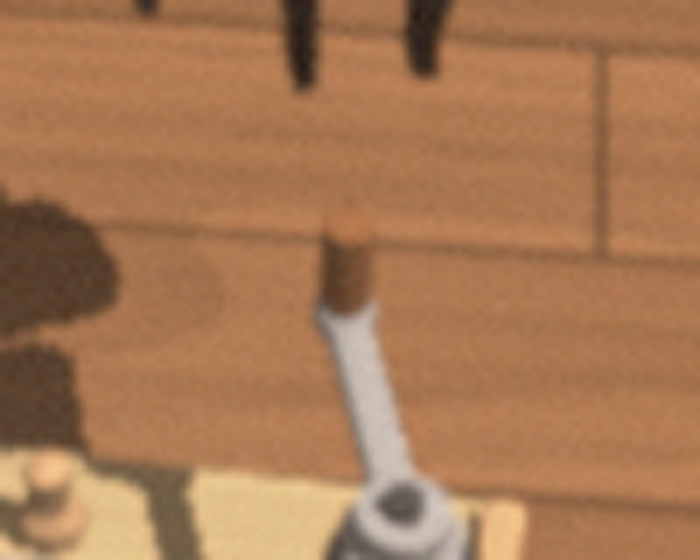

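View pics/top_1.png

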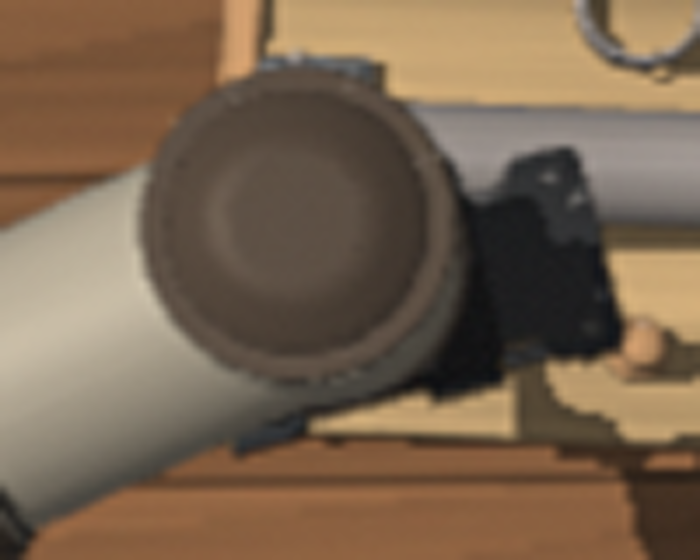

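Run:
```python
from h import *
c=r.capture('scene'); s=r.sense()
y=np.array(s['ee_rot'])[:,1];p=np.array(s['tcp_pos'])
g=lambda q:np.round(((proj(c,q)-[221,146])+.5)*7-.5,1)
for w in(-.024,-.018,0,.018,.024):print(w,g(p+y*w))
print('knobtop',g([.5123,.0545,.229]),g([.5123,.0565,.229]),g([.5123,.0545,.181]))
print(s['time_s'],s['wrist_force'])
```

```text
-0.024 [293.7  70.7]
-0.018 [309.6  69. ]
0 [357.2  64. ]
0.018 [404.6  58.9]
0.024 [420.3  57.3]
knobtop [351.  220.2] [356.  220.5] [347.2 300.6]
3.8 [-0.185745    0.51072443 -0.93424124]
```

{"name": "play_rows", "arguments": {"deltas": [[0, -0.08, 0, 0, 0, 0, 42], [0, -0.08, 1, 0, 0, 0, 42], [0, -0.08, 2, 0, 0, 0, 42], [0, -0.08, 2.8, 0, 0, 0, 42], [0, -0.08, 3.2, 0, 0, 0, 42], [0, -0.08, 3.2, 0, 0, 0, 42]]}}

```text
time_s: 4.4
tcp_pos: [0.5115, 0.0521, 0.2316]
ee_rot: [[-0.971, -0.239, -0.002], [-0.239, 0.971, -0.001], [0.002, -0.0, -1.0]]
wrist_force: [-0.1, 1.0, -0.3]
gripper_width: 0.483
```

{"name": "play_rows", "arguments": {"deltas": [[0, 0, 0.3, 0, 0, 0, 42], [0, 0, 0.6, 0, 0, 0, 42], [0, 0, 0.9, 0, 0, 0, 42], [0, 0, 1.2, 0, 0, 0, 42], [0, 0, 1.44, 0, 0, 0, 42], [0, 0, 1.44, 0, 0, 0, 42]]}}

```text
time_s: 5.0
tcp_pos: [0.5117, 0.0529, 0.1954]
ee_rot: [[-0.971, -0.239, -0.002], [-0.239, 0.971, -0.001], [0.002, -0.0, -1.0]]
wrist_force: [0.8, -0.4, -0.1]
gripper_width: 0.48
```

```bash
cat > look.py <<'E'
from h import *
import sys
n=sys.argv[1]
H=np.array([.619,.083])
F=[]
c=r.capture('scene'); im=c['pixels'][:,:,::-1]
u,v=proj(c,[0.54,0.06,0.20]).astype(int); u0,v0=u-45,v-35
cv2.imwrite(f'pics/s_{n}.png',cv2.resize(im[v0:v0+70,u0:u0+90],None,fx=8,fy=8,interpolation=cv2.INTER_CUBIC))
s=r.sense();y=np.array(s['ee_rot'])[:,1]
print(s['time_s'],np.round(s['tcp_pos'],4),'F',np.round(s['wrist_force'],2),'Fy_tool',round(float(np.dot(y,s['wrist_force'])),2),s['gripper_width'])
d=np.array(s['tcp_pos'])[:2]-H;print('r',np.linalg.norm(d),'phi',np.degrees(np.arctan2(d[1],d[0]))%360,'yaw',np.degrees(np.arctan2(y[1],y[0])))
E
python3 look.py a
```

```text
5.05 [0.5121 0.0529 0.1961] F [ 0.11 -0.79 -0.01] Fy_tool -0.79 0.4812470667141902
r 0.11107040264093565 phi 195.72129238618908 yaw 103.86183621081429
```

View pics/s_a.png

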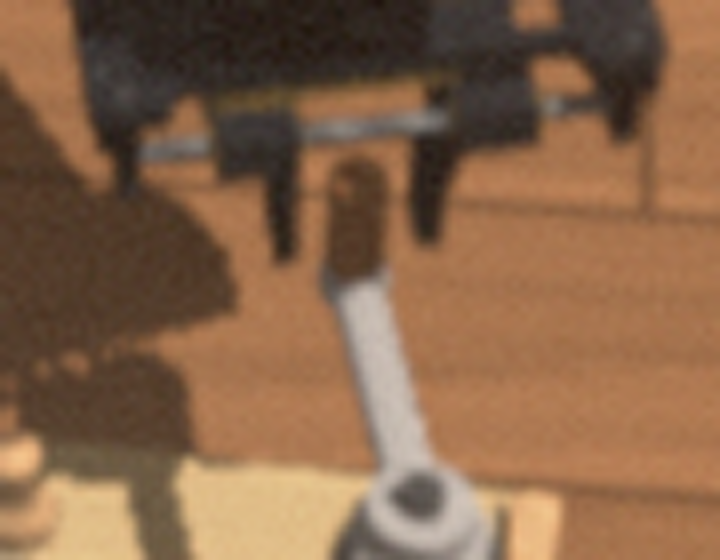

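{"name": "play_rows", "arguments": {"deltas": [[0, 0.077, 0, 0, 0, 0.2, 42], [-0.003, 0.154, 0, 0, 0, 0.4, 42], [-0.006, 0.231, 0, 0, 0, 0.6, 42], [-0.011, 0.308, 0, 0, 0, 0.8, 42], [-0.017, 0.385, 0, 0, 0, 1.0, 42], [-0.017, 0.385, 0, 0, 0, 1.0, 42]]}}

```text
time_s: 5.65
tcp_pos: [0.5104, 0.0627, 0.1966]
ee_rot: [[-0.988, -0.154, 0.0], [-0.154, 0.988, 0.0], [-0.0, 0.0, -1.0]]
wrist_force: [-0.1, -0.5, 0.3]
gripper_width: 0.481
```

{"name": "play_rows", "arguments": {"deltas": [[0, 0.077, 0, 0, 0, 0.2, 42], [-0.003, 0.154, 0, 0, 0, 0.4, 42], [-0.006, 0.231, 0, 0, 0, 0.6, 42], [-0.006, 0.231, 0, 0, 0, 0.6, 42], [-0.006, 0.231, 0, 0, 0, 0.6, 42]]}}

```text
time_s: 6.15
tcp_pos: [0.5096, 0.0682, 0.1965]
ee_rot: [[-0.995, -0.102, -0.0], [-0.102, 0.995, -0.0], [0.0, 0.0, -1.0]]
wrist_force: [-0.1, 0.3, -0.5]
gripper_width: 0.485
```

```bash
cat > frc.py <<'E'
from h import *
import sys
N=int(sys.argv[1]);H=np.array([.619,.083])
F=[];P=[];Y=[];W=[]
for i in range(N):
    c=r.capture('scene'); s=r.sense();y=np.array(s['ee_rot'])[:,1];x=np.array(s['ee_rot'])[:,0]
    F.append([x@s['wrist_force'],y@s['wrist_force'],s['wrist_force'][2]]);P.append(s['tcp_pos']);Y.append(np.degrees(np.arctan2(y[1],y[0])));W.append(s['gripper_width']*87)
F=np.array(F);p=np.mean(P,0)
d=p[:2]-H
print('t',s['time_s'],'F tool x,y,z',F.mean(0).round(2),'sd',F.std(0).round(2),'tcp',p.round(4),'phi',round(np.degrees(np.arctan2(d[1],d[0]))%360,2),'r',round(np.linalg.norm(d),4),'yaw',round(np.mean(Y),2),'open',round(np.mean(W),1))
if len(sys.argv)>2:
    im=c['pixels'][:,:,::-1];u,v=proj(c,[0.56,0.07,0.20]).astype(int); u0,v0=u-45,v-40
    cv2.imwrite(f'pics/s_{sys.argv[2]}.png',cv2.resize(im[v0:v0+80,u0:u0+90],None,fx=7,fy=7,interpolation=cv2.INTER_CUBIC))
E
python3 frc.py 4 b
```

```text
t 6.35 F tool x,y,z [ 0.05 -0.02  0.25] sd [0.36 0.45 0.26] tcp [0.5096 0.0681 0.1965] phi 187.73 r 0.1104 yaw 95.85 open 42.1
```

View pics/s_b.png

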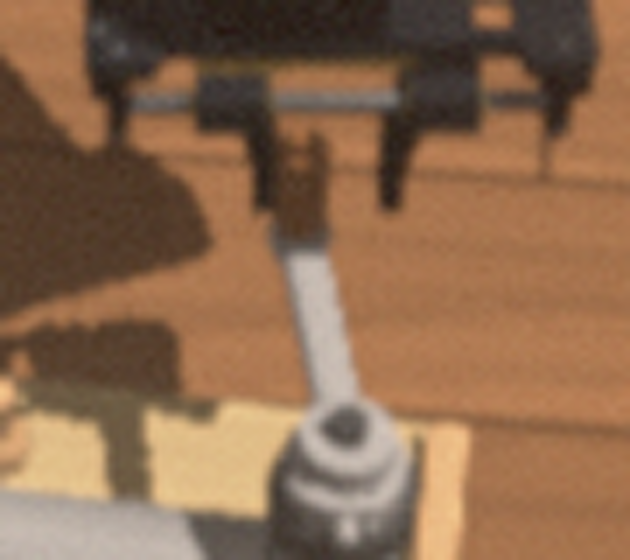

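{"name": "play_rows", "arguments": {"deltas": [[0, 0.077, 0, 0, 0, 0.2, 42], [-0.003, 0.154, 0, 0, 0, 0.4, 42], [-0.006, 0.231, 0, 0, 0, 0.6, 42], [-0.006, 0.231, 0, 0, 0, 0.6, 42], [-0.006, 0.231, 0, 0, 0, 0.6, 42]]}}

```text
time_s: 6.85
tcp_pos: [0.5092, 0.074, 0.1965]
ee_rot: [[-0.999, -0.05, 0.0], [-0.05, 0.999, 0.0], [-0.0, 0.0, -1.0]]
wrist_force: [0.9, -0.0, 0.4]
gripper_width: 0.48
```

```bash
python3 frc.py 5 c
```

```text
t 7.1 F tool x,y,z [ 0.24 -0.35  0.1 ] sd [0.39 0.52 0.47] tcp [0.5092 0.074  0.1966] phi 184.71 r 0.1101 yaw 92.86 open 41.8
```

{"name": "play_rows", "arguments": {"deltas": [[0, 0.077, 0, 0, 0, 0.2, 42], [-0.003, 0.154, 0, 0, 0, 0.4, 42], [-0.006, 0.231, 0, 0, 0, 0.6, 42], [-0.006, 0.231, 0, 0, 0, 0.6, 42], [-0.006, 0.231, 0, 0, 0, 0.6, 42]]}}

```text
time_s: 7.6
tcp_pos: [0.509, 0.0798, 0.1965]
ee_rot: [[-1.0, 0.002, -0.0], [0.002, 1.0, 0.0], [0.0, 0.0, -1.0]]
wrist_force: [-0.3, -0.3, 0.9]
gripper_width: 0.481
```

```bash
python3 frc.py 5 d
```

```text
t 7.85 F tool x,y,z [-0.16  0.4   0.13] sd [0.32 0.4  0.36] tcp [0.509  0.0797 0.1966] phi 181.72 r 0.11 yaw 89.86 open 42.0
```

View pics/s_d.png

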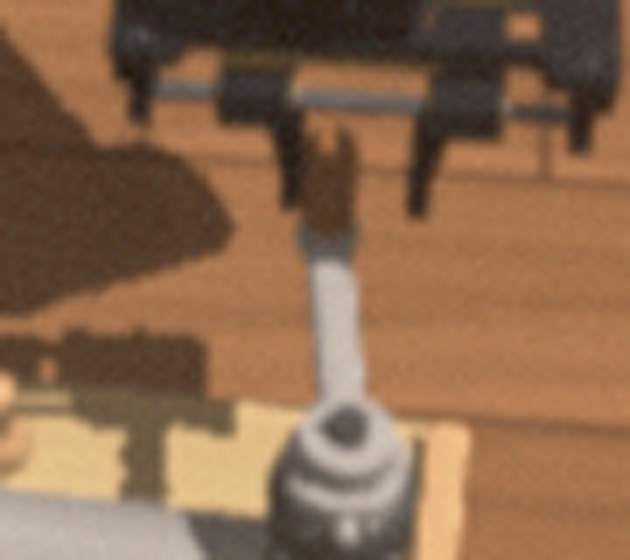

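The knob follows freely, still with no resistance, so I continue clockwise.

{"name": "play_rows", "arguments": {"deltas": [[0, 0.077, 0, 0, 0, 0.2, 42], [-0.003, 0.154, 0, 0, 0, 0.4, 42], [-0.006, 0.231, 0, 0, 0, 0.6, 42], [-0.006, 0.231, 0, 0, 0, 0.6, 42], [-0.006, 0.231, 0, 0, 0, 0.6, 42]]}}

```text
time_s: 8.35
tcp_pos: [0.5092, 0.0856, 0.1965]
ee_rot: [[-0.999, 0.055, 0.0], [0.055, 0.999, 0.0], [-0.0, 0.0, -1.0]]
wrist_force: [0.4, -0.4, -0.0]
gripper_width: 0.485
```

```bash
python3 frc.py 5 e
```

```text
t 8.6 F tool x,y,z [ 0.02 -0.33 -0.13] sd [0.27 0.51 0.25] tcp [0.5092 0.0855 0.1966] phi 178.7 r 0.1098 yaw 86.86 open 42.0
```

{"name": "play_rows", "arguments": {"deltas": [[0, 0.077, 0, 0, 0, 0.2, 42], [-0.003, 0.154, 0, 0, 0, 0.4, 42], [-0.006, 0.231, 0, 0, 0, 0.6, 42], [-0.006, 0.231, 0, 0, 0, 0.6, 42], [-0.006, 0.231, 0, 0, 0, 0.6, 42]]}}

```text
time_s: 9.1
tcp_pos: [0.5097, 0.0913, 0.1966]
ee_rot: [[-0.994, 0.107, 0.0], [0.107, 0.994, 0.0], [-0.0, 0.0, -1.0]]
wrist_force: [-1.0, -0.6, 0.4]
gripper_width: 0.482
```

```bash
python3 frc.py 5 f
```

```text
t 9.35 F tool x,y,z [-0.23 -0.02 -0.26] sd [0.53 0.29 0.67] tcp [0.5097 0.0913 0.1966] phi 175.68 r 0.1096 yaw 83.86 open 41.9
```

{"name": "play_rows", "arguments": {"deltas": [[0, 0.077, 0, 0, 0, 0.2, 42], [-0.003, 0.154, 0, 0, 0, 0.4, 42], [-0.006, 0.231, 0, 0, 0, 0.6, 42], [-0.006, 0.231, 0, 0, 0, 0.6, 42], [-0.006, 0.231, 0, 0, 0, 0.6, 42]]}}

```text
time_s: 9.85
tcp_pos: [0.5105, 0.0971, 0.1965]
ee_rot: [[-0.987, 0.159, 0.0], [0.159, 0.987, 0.0], [-0.0, 0.0, -1.0]]
wrist_force: [-0.6, 0.9, -0.6]
gripper_width: 0.481
```

```bash
python3 frc.py 5 g
```

```text
t 10.1 F tool x,y,z [ 0.29 -0.19 -0.14] sd [0.49 0.33 0.24] tcp [0.5105 0.097  0.1966] phi 172.66 r 0.1094 yaw 80.86 open 42.1
```

View pics/s_g.png

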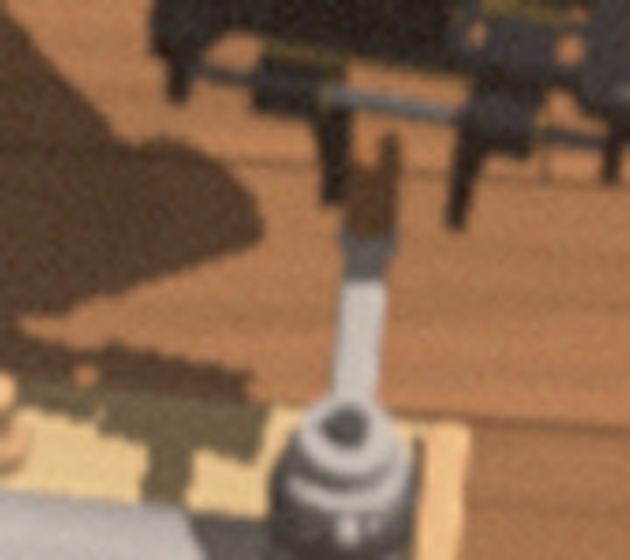

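{"name": "play_rows", "arguments": {"deltas": [[0, 0.077, 0, 0, 0, 0.2, 42], [-0.003, 0.154, 0, 0, 0, 0.4, 42], [-0.006, 0.231, 0, 0, 0, 0.6, 42], [-0.006, 0.231, 0, 0, 0, 0.6, 42], [-0.006, 0.231, 0, 0, 0, 0.6, 42]]}}

```text
time_s: 10.6
tcp_pos: [0.5113, 0.1023, 0.1965]
ee_rot: [[-0.978, 0.21, -0.001], [0.21, 0.978, -0.001], [0.0, -0.001, -1.0]]
wrist_force: [0.3, -2.8, 0.6]
gripper_width: 0.485
```

```bash
python3 frc.py 5 h
```

```text
t 10.85 F tool x,y,z [-0.39 -2.79  0.76] sd [0.45 0.3  0.6 ] tcp [0.5113 0.1023 0.1965] phi 169.82 r 0.1094 yaw 77.85 open 42.1
```

{"name": "play_rows", "arguments": {"deltas": [[0, 0.046, 0, 0, 0, 0.12, 42], [-0.001, 0.093, 0, 0, 0, 0.24, 42], [-0.001, 0.093, 0, 0, 0, 0.24, 42], [-0.001, 0.093, 0, 0, 0, 0.24, 42]]}}

```text
time_s: 11.25
tcp_pos: [0.5118, 0.1046, 0.1965]
ee_rot: [[-0.973, 0.231, -0.001], [0.231, 0.973, -0.001], [0.001, -0.001, -1.0]]
wrist_force: [-0.8, -3.9, 0.8]
gripper_width: 0.486
```

```bash
python3 frc.py 16 i
```

```text
t 12.05 F tool x,y,z [ 0.93 -4.7   1.25] sd [0.64 0.55 0.38] tcp [0.5118 0.1048 0.1965] phi 168.53 r 0.1094 yaw 76.65 open 42.1
```

View pics/s_i.png

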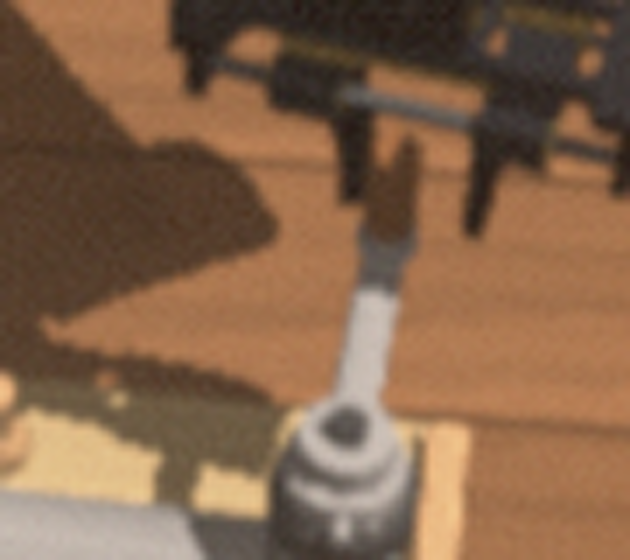

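Clockwise stop found: 4.7 N, and the pin has just begun to move. Now I ease off gently and go counter-clockwise.

{"name": "play_rows", "arguments": {"deltas": [[0, -0.077, 0, 0, 0, -0.2, 42], [-0.003, -0.154, 0, 0, 0, -0.4, 42], [-0.006, -0.231, 0, 0, 0, -0.6, 42], [-0.011, -0.308, 0, 0, 0, -0.8, 42], [-0.017, -0.385, 0, 0, 0, -1.0, 42], [-0.024, -0.462, 0, 0, 0, -1.2, 42], [-0.038, -0.577, 0, 0, 0, -1.5, 42], [-0.054, -0.691, 0, 0, 0, -1.8, 42], [-0.074, -0.805, 0, 0, 0, -2.1, 42], [-0.097, -0.919, 0, 0, 0, -2.4, 42], [-0.097, -0.919, 0, 0, 0, -2.4, 42]]}}

```text
time_s: 13.15
tcp_pos: [0.5094, 0.082, 0.1967]
ee_rot: [[-1.0, 0.023, 0.001], [0.023, 1.0, 0.001], [-0.001, 0.001, -1.0]]
wrist_force: [0.3, -0.5, -0.3]
gripper_width: 0.483
```

```bash
python3 frc.py 8 j
```

```text
t 13.55 F tool x,y,z [-0.05  0.28  0.18] sd [0.23 0.5  0.42] tcp [0.5092 0.0821 0.1966] phi 180.45 r 0.1098 yaw 88.65 open 42.0
```

View pics/s_j.png

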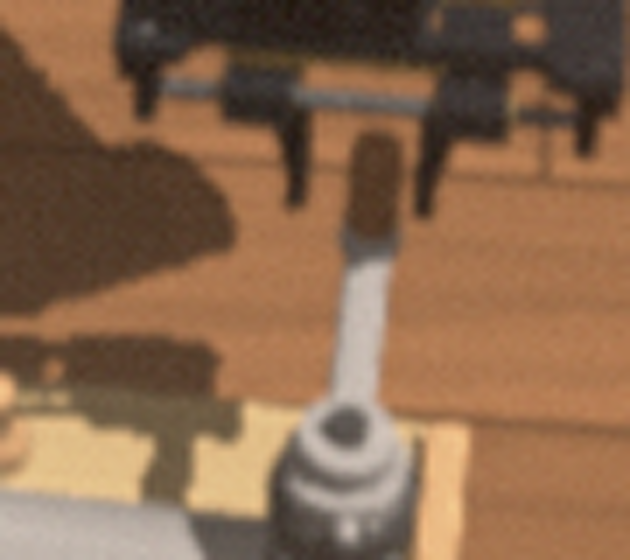

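{"name": "play_rows", "arguments": {"deltas": [[-0.002, -0.116, 0, 0, 0, -0.3, 42], [-0.006, -0.231, 0, 0, 0, -0.6, 42], [-0.014, -0.347, 0, 0, 0, -0.9, 42], [-0.024, -0.462, 0, 0, 0, -1.2, 42], [-0.038, -0.577, 0, 0, 0, -1.5, 42], [-0.054, -0.691, 0, 0, 0, -1.8, 42], [-0.074, -0.805, 0, 0, 0, -2.1, 42], [-0.097, -0.919, 0, 0, 0, -2.4, 42], [-0.122, -1.032, 0, 0, 0, -2.7, 42], [-0.151, -1.144, 0, 0, 0, -3.0, 42], [-0.182, -1.255, 0, 0, 0, -3.3, 42], [-0.182, -1.255, 0, 0, 0, -3.3, 42]]}}

```text
time_s: 14.75
tcp_pos: [0.513, 0.0504, 0.1966]
ee_rot: [[-0.965, -0.261, 0.0], [-0.261, 0.965, 0.0], [-0.0, 0.0, -1.0]]
wrist_force: [0.5, 0.3, -0.8]
gripper_width: 0.484
```

```bash
python3 frc.py 6 k
```

```text
t 15.05 F tool x,y,z [0.13 0.36 0.38] sd [0.37 0.48 0.57] tcp [0.5129 0.0506 0.1965] phi 196.99 r 0.111 yaw 105.13 open 41.8
```

View pics/s_k.png

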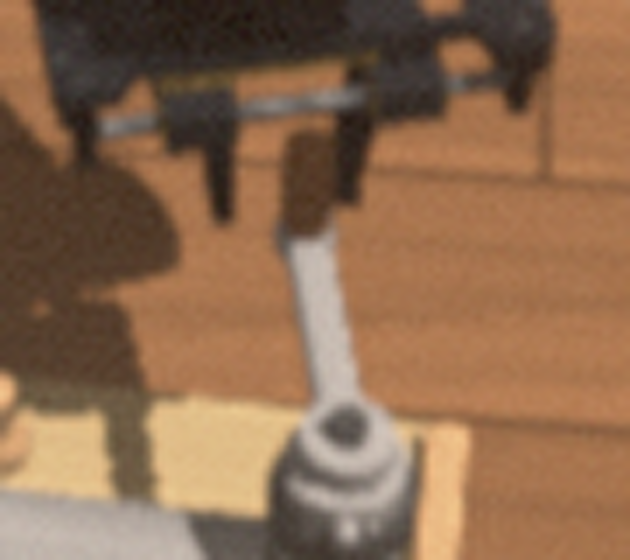

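Now 3° steps counter-clockwise.

{"name": "play_rows", "arguments": {"deltas": [[0, -0.077, 0, 0, 0, -0.2, 42], [-0.003, -0.154, 0, 0, 0, -0.4, 42], [-0.006, -0.231, 0, 0, 0, -0.6, 42], [-0.006, -0.231, 0, 0, 0, -0.6, 42], [-0.006, -0.231, 0, 0, 0, -0.6, 42]]}}

```text
time_s: 15.55
tcp_pos: [0.5146, 0.0449, 0.1966]
ee_rot: [[-0.95, -0.311, -0.0], [-0.311, 0.95, -0.0], [0.0, -0.0, -1.0]]
wrist_force: [-0.5, 0.7, 0.5]
gripper_width: 0.479
```

```bash
python3 frc.py 5 l
```

```text
t 15.8 F tool x,y,z [0.04 0.2  0.18] sd [0.45 0.49 0.24] tcp [0.5145 0.0449 0.1965] phi 200.02 r 0.1112 yaw 108.15 open 41.9
```

{"name": "play_rows", "arguments": {"deltas": [[0, -0.077, 0, 0, 0, -0.2, 42], [-0.003, -0.154, 0, 0, 0, -0.4, 42], [-0.006, -0.231, 0, 0, 0, -0.6, 42], [-0.006, -0.231, 0, 0, 0, -0.6, 42], [-0.006, -0.231, 0, 0, 0, -0.6, 42]]}}

```text
time_s: 16.3
tcp_pos: [0.5165, 0.0394, 0.1966]
ee_rot: [[-0.933, -0.361, -0.0], [-0.361, 0.933, -0.0], [0.0, -0.0, -1.0]]
wrist_force: [0.6, -0.6, -0.4]
gripper_width: 0.482
```

```bash
python3 frc.py 5 m
```

```text
t 16.55 F tool x,y,z [-0.06  0.   -0.34] sd [0.43 0.37 0.27] tcp [0.5164 0.0395 0.1965] phi 202.99 r 0.1114 yaw 111.15 open 42.0
```

{"name": "play_rows", "arguments": {"deltas": [[0, -0.077, 0, 0, 0, -0.2, 42], [-0.003, -0.154, 0, 0, 0, -0.4, 42], [-0.006, -0.231, 0, 0, 0, -0.6, 42], [-0.006, -0.231, 0, 0, 0, -0.6, 42], [-0.006, -0.231, 0, 0, 0, -0.6, 42]]}}

```text
time_s: 17.05
tcp_pos: [0.5187, 0.0343, 0.1965]
ee_rot: [[-0.913, -0.409, 0.0], [-0.409, 0.913, 0.0], [-0.0, 0.0, -1.0]]
wrist_force: [-0.7, 1.0, -0.5]
gripper_width: 0.484
```

```bash
python3 frc.py 5 n
```

```text
t 17.3 F tool x,y,z [-0.76  1.27 -0.27] sd [0.36 0.23 0.38] tcp [0.5187 0.0343 0.1966] phi 205.91 r 0.1115 yaw 114.16 open 42.1
```

View pics/s_n.png

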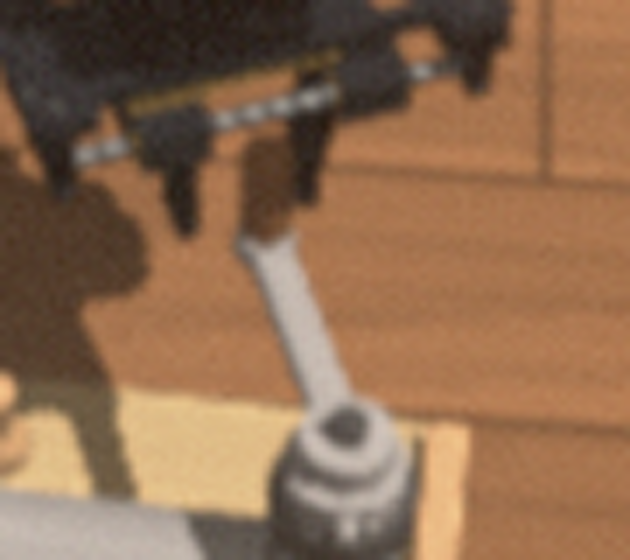

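{"name": "play_rows", "arguments": {"deltas": [[0, -0.077, 0, 0, 0, -0.2, 42], [-0.003, -0.154, 0, 0, 0, -0.4, 42], [-0.004, -0.193, 0, 0, 0, -0.5, 42], [-0.004, -0.193, 0, 0, 0, -0.5, 42], [-0.004, -0.193, 0, 0, 0, -0.5, 42]]}}

```text
time_s: 17.8
tcp_pos: [0.5209, 0.0301, 0.1965]
ee_rot: [[-0.894, -0.449, 0.0], [-0.449, 0.894, 0.001], [-0.001, 0.0, -1.0]]
wrist_force: [0.6, 4.6, -0.3]
gripper_width: 0.482
```

```bash
python3 frc.py 16 o
```

```text
t 18.6 F tool x,y,z [-2.33  3.82 -0.69] sd [0.59 0.54 0.75] tcp [0.5209 0.03   0.1966] phi 208.4 r 0.1115 yaw 116.65 open 42.1
```

View pics/s_o.png

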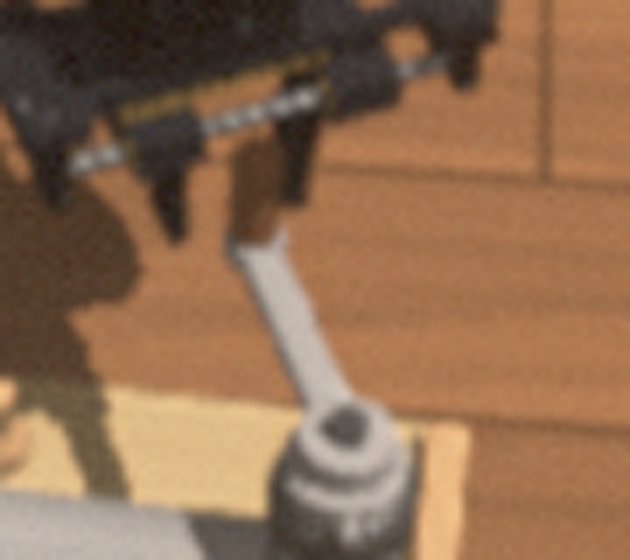

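{"name": "play_rows", "arguments": {"deltas": [[0, 0.039, 0, 0, 0, 0.1, 42], [-0.001, 0.077, 0, 0, 0, 0.2, 42], [-0.002, 0.116, 0, 0, 0, 0.3, 42], [-0.002, 0.116, 0, 0, 0, 0.3, 42]]}}

```text
time_s: 19.0
tcp_pos: [0.5193, 0.0322, 0.1966]
ee_rot: [[-0.905, -0.425, -0.0], [-0.425, 0.905, -0.001], [0.001, -0.0, -1.0]]
wrist_force: [0.3, 2.5, -0.5]
gripper_width: 0.485
```

```bash
python3 frc.py 16 p
```

```text
t 19.8 F tool x,y,z [-0.81  2.45  0.46] sd [0.65 0.38 0.6 ] tcp [0.5193 0.0323 0.1966] phi 206.97 r 0.1118 yaw 115.15 open 42.0
```

```bash
cat > geo.py <<'E'
import numpy as np
from scipy.optimize import brentq
H=np.array([.619,.083]);R=.110
def knob(tcp,yaw,side,op=.042):   # side -1: knob against -y finger
    y=np.array([np.cos(np.radians(yaw)),np.sin(np.radians(yaw))])
    f=lambda a:(H+R*np.array([np.cos(np.radians(a)),np.sin(np.radians(a))])-tcp)@y-side*(op/2-.011)
    return brentq(f,150,240)
k=np.degrees(1/.66e3/R)
for H in(np.array([.619,.083]),np.array([.622,.085]),np.array([.617,.081])):
    cw=[knob(np.array([.5118,.1048]),76.65,-1)+4.7*k,knob(np.array([.5113,.1023]),77.85,-1)+2.79*k]
    cc=[knob(np.array([.5209,.03]),116.65,1)-3.82*k,knob(np.array([.5193,.0323]),115.15,1)-2.45*k,knob(np.array([.5187,.0343]),114.16,1)-1.27*k]
    m=(np.mean(cw)+np.mean(cc))/2
    print(cw,cc,'mid',m,'travel mm',(np.mean(cc)-np.mean(cw))*R*17.453)
    # tool pose on commanded arc: yaw 115.15 at (.5193,.0323), centre
    x=-np.array([np.sin(np.radians(115.15)),-np.cos(np.radians(115.15))]);C=np.array([.5193,.0323])-.1105*x
    g=lambda yw:knob(C+.1105*-np.array([np.sin(np.radians(yw)),-np.cos(np.radians(yw))]),yw,-1)-m
    yw=brentq(g,80,112);print('C',C,'target yaw',yw,'turn cw deg',115.15-yw)
E
python3 geo.py
```

```text
[np.float64(177.4305124820016), np.float64(177.25893667092998)] [np.float64(200.17862218535194), np.float64(199.84036153398137), np.float64(199.70891722714433)] mid 188.62701244597918 travel mm 43.32014944105564
C [0.61932441 0.07926134] target yaw 91.44853293732743 turn cw deg 23.701467062672577
[np.float64(178.81766164740034), np.float64(178.6191275250034)] [np.float64(200.40919159229722), np.float64(200.11969609195134), np.float64(200.02036758550764)] mid 189.45073983806031 travel mm 41.20855676975081
C [0.61932441 0.07926134] target yaw 91.25630008451161 turn cw deg 23.893699915488398
[np.float64(176.16839422282348), np.float64(176.01303149052958)] [np.float64(199.7138496559217), np.float64(199.33910272042), np.float64(199.18369298919916)] mid 187.75146398926177 travel mm 44.77331969374216
C [0.61932441 0.07926134] target yaw 91.59199685918435 turn cw deg 23.558003140815657
```

{"name": "play_rows", "arguments": {"deltas": [[0, 0.077, 0, 0, 0, 0.2, 42], [-0.003, 0.154, 0, 0, 0, 0.4, 42], [-0.006, 0.231, 0, 0, 0, 0.6, 42], [-0.014, 0.347, 0, 0, 0, 0.9, 42], [-0.024, 0.462, 0, 0, 0, 1.2, 42], [-0.038, 0.577, 0, 0, 0, 1.5, 42], [-0.054, 0.691, 0, 0, 0, 1.8, 42], [-0.066, 0.767, 0, 0, 0, 2.0, 42], [-0.081, 0.843, 0, 0, 0, 2.2, 42], [-0.097, 0.919, 0, 0, 0, 2.4, 42]]}}

```text
time_s: 20.8
tcp_pos: [0.5119, 0.0543, 0.1965]
ee_rot: [[-0.974, -0.226, -0.0], [-0.226, 0.974, -0.0], [0.0, -0.0, -1.0]]
wrist_force: [-0.0, 0.8, -0.6]
gripper_width: 0.482
```

{"name": "play_rows", "arguments": {"deltas": [[0, 0.054, 0, 0, 0, 0.14, 42], [-0.001, 0.108, 0, 0, 0, 0.28, 42], [-0.003, 0.162, 0, 0, 0, 0.42, 42], [-0.005, 0.216, 0, 0, 0, 0.56, 42], [-0.008, 0.27, 0, 0, 0, 0.7, 42], [-0.012, 0.324, 0, 0, 0, 0.84, 42], [-0.016, 0.377, 0, 0, 0, 0.98, 42], [-0.021, 0.431, 0, 0, 0, 1.12, 42], [-0.027, 0.485, 0, 0, 0, 1.26, 42], [-0.034, 0.539, 0, 0, 0, 1.4, 42], [-0.041, 0.6, 0, 0, 0, 1.56, 42], [-0.047, 0.646, 0, 0, 0, 1.68, 42]]}}

```text
time_s: 22.0
tcp_pos: [0.5094, 0.0704, 0.1965]
ee_rot: [[-0.997, -0.082, -0.0], [-0.082, 0.997, -0.0], [0.0, -0.0, -1.0]]
wrist_force: [-0.0, -0.2, -0.6]
gripper_width: 0.488
```

```bash
python3 frc.py 3 q
```

```text
t 22.15 F tool x,y,z [ 0.02 -0.77  0.25] sd [0.54 0.4  0.12] tcp [0.5094 0.0704 0.1966] phi 186.54 r 0.1103 yaw 94.74 open 42.0
```

{"name": "play_rows", "arguments": {"deltas": [[0, 0.039, 0, 0, 0, 0.1, 42], [-0.001, 0.077, 0, 0, 0, 0.2, 42], [-0.002, 0.116, 0, 0, 0, 0.3, 42], [-0.003, 0.154, 0, 0, 0, 0.4, 42], [-0.004, 0.193, 0, 0, 0, 0.5, 42], [-0.006, 0.224, 0, 0, 0, 0.58, 42], [-0.007, 0.243, 0, 0, 0, 0.63, 42], [-0.007, 0.254, 0, 0, 0, 0.66, 42], [-0.007, 0.254, 0, 0, 0, 0.66, 42], [-0.007, 0.254, 0, 0, 0, 0.66, 42]]}}

```text
time_s: 23.15
tcp_pos: [0.5091, 0.0766, 0.1966]
ee_rot: [[-1.0, -0.025, 0.0], [-0.025, 1.0, 0.0], [-0.0, 0.0, -1.0]]
wrist_force: [-0.8, -0.7, 0.3]
gripper_width: 0.482
```

```bash
python3 frc.py 4 r
python3 - <<'E'
from geo import *
E
```

```text
t 23.35 F tool x,y,z [0.08 0.1  0.03] sd [0.56 0.39 0.34] tcp [0.5091 0.0766 0.1966] phi 183.34 r 0.1101 yaw 91.45 open 42.0
[np.float64(177.4305124820016), np.float64(177.25893667092998)] [np.float64(200.17862218535194), np.float64(199.84036153398137), np.float64(199.70891722714433)] mid 188.62701244597918 travel mm 43.32014944105564
C [0.61932441 0.07926134] target yaw 91.44853293732743 turn cw deg 23.701467062672577
[np.float64(178.81766164740034), np.float64(178.6191275250034)] [np.float64(200.40919159229722), np.float64(200.11969609195134), np.float64(200.02036758550764)] mid 189.45073983806031 travel mm 41.20855676975081
C [0.61932441 0.07926134] target yaw 91.25630008451161 turn cw deg 23.893699915488398
[np.float64(176.16839422282348), np.float64(176.01303149052958)] [np.float64(199.7138496559217), np.float64(199.33910272042), np.float64(199.18369298919916)] mid 187.75146398926177 travel mm 44.77331969374216
C [0.61932441 0.07926134] target yaw 91.59199685918435 turn cw deg 23.558003140815657
```

View pics/s_r.png

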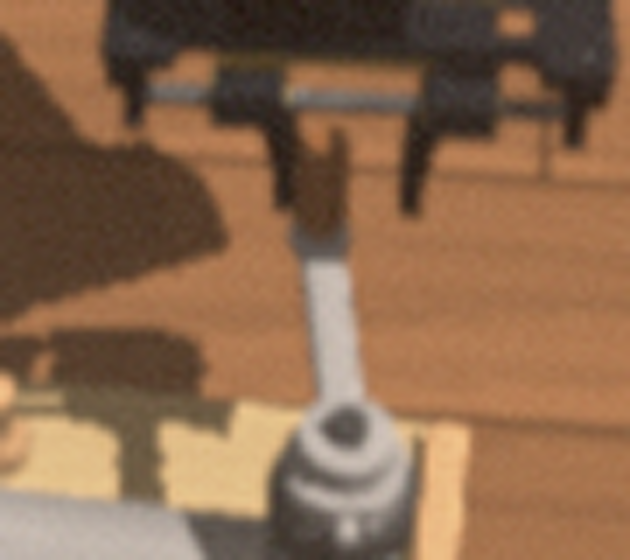

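Centred. I back off 10 mm so the knob sits mid-gap, then rise straight up.

{"name": "play_rows", "arguments": {"deltas": [[0, -0.1, 0, 0, 0, 0, 42], [0, -0.25, 0, 0, 0, 0, 42], [0, -0.4, 0, 0, 0, 0, 42], [0, -0.4, 0, 0, 0, 0, 42], [0, -0.4, -0.6, 0, 0, 0, 42], [0, -0.4, -1.4, 0, 0, 0, 42], [0, -0.4, -2.4, 0, 0, 0, 42], [0, -0.4, -3.6, 0, 0, 0, 42], [0, -0.4, -4.8, 0, 0, 0, 42]]}}

```text
time_s: 24.25
tcp_pos: [0.5091, 0.0665, 0.3176]
ee_rot: [[-1.0, -0.025, -0.0], [-0.025, 1.0, -0.0], [0.0, -0.0, -1.0]]
wrist_force: [1.6, 0.3, -0.6]
gripper_width: 0.484
```

{"name": "play_rows", "arguments": {"deltas": [[1, 0, 0, 0, 0, 0, 42], [2, -0.5, 0, 0, 0, 0, 42], [3, -2, 0, 0, 0, 0, 42], [3, -3.8, 0, 0, 0, 0, 42], [3, -5.6, 0, 0, 0, 0, 42], [3, -7.4, 0, 0, 0, 0, 42], [3, -9.2, 0, 0, 0, 0, 42], [3, -11, 0, 0, 0, 0, 42], [3, -11, 0, 0, 0, 0, 42], [3, -11, 0, 0, 0, 0, 42]]}}

```text
time_s: 25.25
tcp_pos: [0.4409, -0.2112, 0.3162]
ee_rot: [[-1.0, -0.023, -0.001], [-0.023, 1.0, 0.0], [0.001, 0.0, -1.0]]
wrist_force: [-1.0, 0.7, 0.0]
gripper_width: 0.478
```

```bash
python3 frc.py 3 s
python3 - <<'E'
from h import *
c=r.capture('top');im=c['pixels'][:,:,::-1]
cv2.imwrite('pics/top_f.png',cv2.resize(im[127:207,185:285],None,fx=7,fy=7,interpolation=cv2.INTER_CUBIC))
H=np.array([.619,.083])
for a in(177.3,188.6,199.9):
  K=np.r_[H+.11*np.array([np.cos(np.radians(a)),np.sin(np.radians(a))]),.229]
  print(a,np.round((proj(c,K)-[185,127]+.5)*7-.5,1))
E
```

```text
t 25.4 F tool x,y,z [ 0.12 -0.01 -0.66] sd [0.37 0.32 0.21] tcp [ 0.4412 -0.2098  0.3165] phi 238.74 r 0.3425 yaw 91.47 open 42.1
177.3 [329.8 463.7]
188.6 [381.3 460.2]
199.9 [431.1 446.8]
```

View pics/s_s.png

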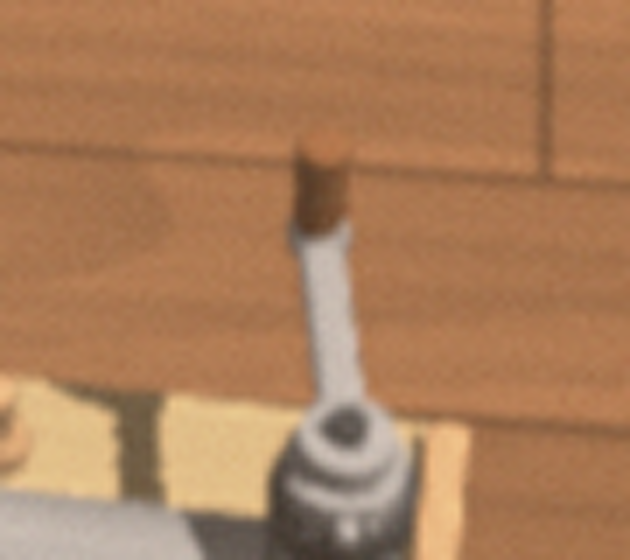

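View pics/top_f.png

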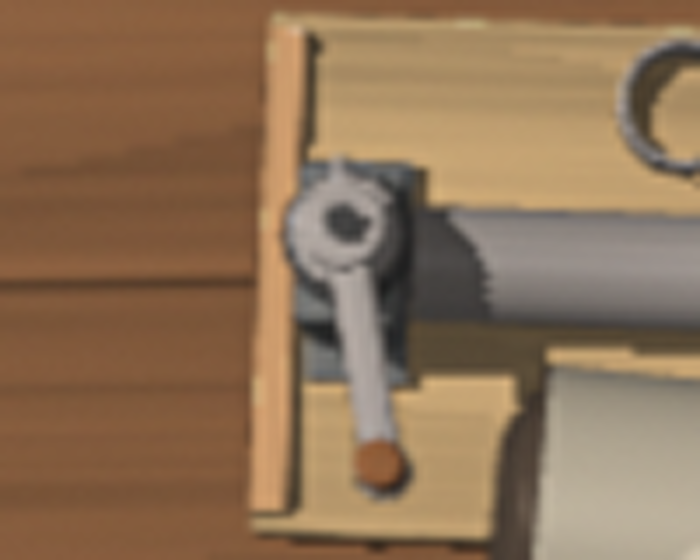

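The knob now stands at (380,463) in the zoomed top view, against (381,460) predicted for the middle. The collar pin is at rest and the arm is clear, so I hand in.

Run:
```python
from station import r
print(r.finish_job())
```

```text
the job is handed in; nothing more can be done
None
```

The crank is standing in the middle of its free play with nothing touching it, and the job is handed in at about 25 s of the 51 s allowed.

- **Method:** I straddled the knob loosely with the fingers and rocked the crank clockwise first, then counter-clockwise.
- **Clockwise stop:** it came up firm at about 4.7 N.
- **Counter-clockwise stop:** it came up firm at about 3.8 N, with a single reading of 4.6 N at its highest. Both are inside the 3 to 6 N firm touch and well under 10 N.
- **Free play:** from force and position I put it at about 43 mm of knob travel. Estimates from different readings at the same end agreed to within about 1 mm of knob travel.
- **Middle:** I eased the knob back to the midpoint, backed the fingers off, lifted straight up and moved the arm away.

**Last checks:**
- The final top picture shows the knob within about half a millimetre of the computed middle, measured along its travel. The scene view agrees.
- The collar pin is back at its starting place.
- I didn't check the handwheel and the other objects in a final picture. The arm stayed well above them, and I saw no unexpected forces.
- No check failed. The force noise of about 0.5 N leaves the middle uncertain by roughly 0.5 mm.

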